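# Fold down the lids of a row of parts boxes

### The arm

A 6-joint arm with a two-finger parallel gripper is mounted at the origin on a cart in front of the work surface, level with it; the furniture and walls round the work are solid. World frame = base frame: x ahead of the robot, y to its left, z up, the work surface at z = 0. Lengths are in m, angles in rad, forces in N, time in s.
With the tool pointing down it reaches from about 0.375 to 0.975 m from the base axis. Payload 3.8 kg.
Tool frame: the origin (TCP) lies at the very end of the fingers, on their centre line; the grasp point (between the pads) lies 19 mm behind it; z points along the fingers, y is the line along which they close (so a half turn about z gives the same grasp; the last joint's range is limited). The gripper opens to 85 mm and grips with 20 to 120 N. Pads are 22 mm wide; open, the fingers measure 114 mm over their backs; the gripper's body (76 mm by 85 mm) begins 54 mm behind the grasp point. The pads swing forward as they close: fully open they stand 13 mm farther back than shut.
Start: joints at [1.132, 0.264, 1.604, -0, 1.274, -0.037], TCP at [0.264, 0.621, 0.231] pointing down, gripper open.
Joint ranges: [-2.63, 2.63], [-0.94, 2.18], [0.31, 2.57], [-1.31, 4.45], [0, 2.66], [-2.55, 2.55]. Speed limits (rad/s): [2.57, 2.57, 3.14, 3.14, 3.14, 3.14].

### API

Orientations are given as a rotation vector (axis times angle).
In Python, from workcell import monitor, viewer, job gives the robot as it stands. The module is installed in compiled form; this text tells all that it offers.
- The arm moves only by the tool step_arm, never from a script. Its argument "series" is one flat list of numbers, 4 for each row, row after row: the shift along the tool's x, y, z in m, then the turn about the tool's z in rad. A call has 1 to 8 rows; each row is the pose to reach, as a shift and turn from the pose commanded when the call began, along the tool's axes at that moment; what a row does not reach only later rows make up. A row lasts 1/8 s, in which the tool goes at most 62.5 mm and 10.7 degrees, less where a joint would pass 70% of its speed; a pose out of reach is approached as far as the arm can. A call with a gripper value outside its range is refused whole. "gripper" is the opening, from 0 (shut) to 1 (fully open), set as the call begins (left out, the last holds). The fingers move at their own pace and stop on an object; "newtons" is the grip in N (left out, the last holds). Time passes only in rows, so rows that repeat a pose let the fingers close. It gives the time, the measured TCP pose, the force, the opening and the grip force at its end, in the units of the state.
- monitor.read_state(): the state, without advancing time (a new reading comes with each control period).
- viewer.read_camera(name): name is "side" or "top"; returns a dict with "image" (420x560x3 uint8, red, green, blue), "intrinsics" (3x3 intrinsics, pixels), "T" (4x4, takes a point from camera to world coordinates). Camera axes: x right, y up, looking along -z (the intrinsics and any distortion apply to the point x, -y, -z); pixel columns grow to the right and rows downward; lengths in m; the calibration is good to about 2 mm. A picture is of the moment at which its call begins. There is no depth.
- job.finish_job(): hands the job in; it is judged then, once.
Trained networks look in a picture, given as the dict that the camera call returned (one of the last four; its "shot" number tells which), for a name from the list of things; names that differ only in an ending like _2 or _b are one class to them, and where a whole thing is asked for, a point or a joint stands for the part that bears it (a point fixed in the world has none). Each returns a list of dicts, best first, with "score" (0 to 1); they miss things now and then, are a little off and sometimes report something else, mostly with a low value. They report only what shows in the picture. A call takes as long as a camera call.
- viewer.boxes_of(picture, label): "extent" ([centre column, centre row, width, height] in pixels, round what is visible of it).
- viewer.spot_point(picture, label): "point" ([column, row] in pixels: a listed point, or the origin of a listed thing).
The state is a dict: "time": time; "q": joint angles; "joint_vel": joint speeds; "joint_torque": joint torques, N m; "tool_pos": TCP position; "tcp_rot": TCP orientation; "wrist_force": force on the tool from outside, world axes, zero at the start; "torque": the same for the moment, N m; "width": opening from 0.0 (shut) to 1.0 (fully open); "grip_force": force on a finger pad.
Only numpy, scipy, OpenCV 4.12 (cv2) and the standard library are available. Lean on these libraries where they do the work, as an engineer would, in place of code of your own. Each camera call takes 0.05 s, during which the arm holds its last target. There are 200 camera calls.

### The job

The five lids of the row of small parts boxes have been left open; before the row is put away, close them so that no chips spill. With the fingertips stroke lightly along the top of the row, beginning at the end where the first lid has its hinge (the end without the pull tab) and moving the way the lids fold, so that they go down from the first to the last and all lie fully shut. Touch the row gently, do not lift it or shove it along the bench, and leave the tweezers and jars beside it alone.

Things in the scene. Friction and masses are not known exactly. Their poses are not given: they have to be found in the camera images.
- box_row: Straight row of five black parts boxes (36 wide, pitch 32 mm) with clear lids, loose, on one aluminium carrier 172 x 48 mm with rubber feet; a flat pull tab (20 x 32 mm, finger hole) sticks out beyond box 5 only. 0.5 to 0.8 kg. Origin: centre of the plate's underside, on the worktop; x along the row from box 1 to 5, y across, z up. Box rims are 28 mm up, tops of shut lids 30 mm.
- hinge_end (a point): Point on the middle line of the row at the hinge of lid 1, 30 mm above the worktop (the level of the tops of shut lids); 76.5 mm from the row's centre, at x = -76.5 mm of box_row. Its axes are those of box_row. The carrier ends 9.5 mm behind it.
- lip_end (a point): Point on the middle line of the row at the free edge of lid 5 when shut, 30 mm above the worktop, at x = +79 mm of box_row. The carrier's plate ends 7 mm past it and the low pull tab 27 mm past it.
- microscope: The bench microscope, fixed: tall, with a flat white foot and a post; it stands in the middle of the worktop's back half, to the left of the row (+y), so an arm coming from the left must be drawn in towards its base to pass in front of it. Origin: on the worktop, within the foot.
- tweezers: Steel tweezers lying beside the row, 129 x 13 x 9 mm, loose. Origin: centre of the underside, x along them.
- paste_jar: Low clear-white jar, 41 mm across, 22 mm high, loose, beside the row. Origin: centre of its underside.
- flux_jar: White screw-top jar, 35 mm across, 30 mm high, loose, beside the row. Origin: centre of its underside.
- lid1 (a joint): Lid 1 of the row (at the hinge end): clear plate 27.5 long x 36 wide x 2 mm. Its hinge lies across the row at the box's rim (28 mm up), at x = -76.5 mm of box_row; shut, it reaches from there 28 mm in +x. Angle in rad: 0 shut and level, 1.57 upright, stop at 1.6. No spring: a slightly stiff hinge (0.003 N m) keeps it where it is left.
- lid2 (a joint): Lid 2 of the row (counted from the hinge end): clear plate 27.5 long x 36 wide x 2 mm. Its hinge lies across the row at the box's rim (28 mm up), at x = -44.5 mm of box_row; shut, it reaches from there 28 mm in +x. Angle in rad: 0 shut and level, 1.57 upright, stop at 1.6. No spring: a slightly stiff hinge (0.003 N m) keeps it where it is left.
- lid3 (a joint): Lid 3 of the row (counted from the hinge end): clear plate 27.5 long x 36 wide x 2 mm. Its hinge lies across the row at the box's rim (28 mm up), at x = -12.5 mm of box_row; shut, it reaches from there 28 mm in +x. Angle in rad: 0 shut and level, 1.57 upright, stop at 1.6. No spring: a slightly stiff hinge (0.003 N m) keeps it where it is left.
- lid4 (a joint): Lid 4 of the row (counted from the hinge end): clear plate 27.5 long x 36 wide x 2 mm. Its hinge lies across the row at the box's rim (28 mm up), at x = 19.5 mm of box_row; shut, it reaches from there 28 mm in +x. Angle in rad: 0 shut and level, 1.57 upright, stop at 1.6. No spring: a slightly stiff hinge (0.003 N m) keeps it where it is left.
- lid5 (a joint): Lid 5 of the row (at the lip end): clear plate 27.5 long x 36 wide x 2 mm. Its hinge lies across the row at the box's rim (28 mm up), at x = 51.5 mm of box_row; shut, it reaches from there 28 mm in +x. Angle in rad: 0 shut and level, 1.57 upright, stop at 1.6. No spring: a slightly stiff hinge (0.003 N m) keeps it where it is left.

How it is judged:
On the way, in this order (a step that is already met when the one before it is completed fails the run):
1. the first lid, at the hinge end, is shut (value of joint lid1 below 0.08 rad), for 0.1 s.
2. then the middle lid is shut (value of joint lid3 below 0.08 rad), for 0.1 s.
3. then the last lid is shut (value of joint lid5 below 0.08 rad), for 0.1 s.
At the end, for the whole second after the job is handed in: All five lids are shut (within 0.08 rad, a gap of about 2 mm at the free edge), the row stands flat and at rest within 25 mm of where it was, and nothing touches the robot (value of joint each of lid1, lid2, lid3, lid4, lid5 below 0.08 rad and not (distance of hinge_end from where it was at the start of the episode above 0.025 m) and not (distance of lip_end from where it was at the start of the episode above 0.025 m) and angle between box_row's own z axis and vertical below 0.05 rad and linear speed of box_row below 0.01 m/s).
It fails at once if the row is pressed or pushed with more than 30 N (contact force between any of the fingers, the arm and box_row above 30 N).
It fails at once if the row is lifted (either end 6 mm up) (height (world z) of any of hinge_end, lip_end above 0.036 m).
It fails at once if the row is shoved more than 25 mm (distance of any of hinge_end, lip_end from where it was at the start of the episode above 0.025 m).
It fails at once if the tweezers or a jar is disturbed (moved more than 15 mm) (distance of any of tweezers, paste_jar, flux_jar from where it was at the start of the episode above 0.015 m).
It also fails if it takes over 38 s, if anything falls off the work surface, if the arm or the gripper's body presses on something with over 40 N, if the wrist force passes 120 N, or if a joint passes its speed limit or range.

## Working session

There is one attempt and no reset: what is moved stays moved. The work goes in short steps, Python scripts to look and compute and a tool call to move; the robot and the scene stay as the last step left them, time stands still between calls to the robot, and variables do not carry over. Pictures are saved under pics/ and viewed, at most 10 in all, crops included, and the job is handed in when it is done.

Besides the shell and the picture viewer there is one more tool, called after ">>>" in YAML: its name, and indented under it one key for each argument. step_arm: Moves the arm, as the interface text tells. Its arguments: {"type":"object","properties":{"series":{"type":"array"},"gripper":{"type":"number"},"newtons":{"type":"number"}},"required":["series"]}

```bash
mkdir -p pics
cat > h.py <<'E'
import numpy as np, cv2
from workcell import monitor, viewer, job
def ray(p,uv):
    K=np.array(p["intrinsics"]);T=np.array(p["T"])
    d=np.linalg.inv(K)@[uv[0],uv[1],1]; d=np.array([d[0],-d[1],-d[2]])
    return T[:3,3],T[:3,:3]@d
def at_z(p,uv,z):
    o,d=ray(p,uv); return o+d*(z-o[2])/d[2]
E
python3 - <<'E'
from h import *
s=monitor.read_state();print({k:np.round(v,3) for k,v in s.items()})
ims=[]
for n in("top","side"):
    p=viewer.read_camera(n);cv2.imwrite(f"pics/{n}1.png",p["image"][:,:,::-1]);print(n,np.round(p["T"],3).tolist(),np.round(p["intrinsics"],1).tolist(),[k for k in p])
    for l,z in(("box_row",0),("hinge_end",.03),("lip_end",.03),("tweezers",0),("paste_jar",0),("flux_jar",0),("microscope",0)):
        for r in viewer.spot_point(p,l)[:2]: print(l,np.round(r["point"],1),round(r["score"],2),np.round(at_z(p,r["point"],z),3))
E
```

```text
{'time': np.float64(0.0), 'q': array([ 1.132,  0.265,  1.605, -0.   ,  1.274, -0.037]), 'joint_vel': array([ 0.001, -0.001,  0.   ,  0.001,  0.   , -0.001]), 'joint_torque': array([ 0.0000e+00, -5.1509e+01, -3.6733e+01,  0.0000e+00,  1.3000e-02,
        0.0000e+00]), 'tool_pos': array([0.264, 0.621, 0.23 ]), 'tcp_rot': array([-0.627, -3.078,  0.004]), 'wrist_force': array([ 0.41 ,  0.222, -0.14 ]), 'torque': array([ 0.005, -0.014,  0.057]), 'grip_force': np.float64(0.0), 'width': np.float64(0.999)}
top [[0.024, 0.996, -0.08, 0.459], [-1.0, 0.024, -0.001, -0.16], [0.001, 0.08, 0.997, 0.942], [0.0, 0.0, 0.0, 1.0]] [[510.2, 0.0, 275.7], [0.0, 510.2, 212.1], [0.0, 0.0, 1.0]] ['image', 'intrinsics', 'T', 'shot']
box_row [350.2 226.3] 0.93 [ 0.512 -0.297  0.   ]
hinge_end [327.5 192.3] 0.63 [ 0.571 -0.251  0.03 ]
lip_end [383.8 257.9] 0.71 [ 0.456 -0.353  0.03 ]
tweezers [378.7 204.5] 0.67 [ 0.554 -0.35   0.   ]
paste_jar [305.9 229. ] 0.69 [ 0.505 -0.215  0.   ]
flux_jar [346.9 268.5] 0.57 [ 0.435 -0.292  0.   ]
side [[0.855, 0.327, -0.403, 0.152], [-0.518, 0.51, -0.686, -0.806], [-0.019, 0.796, 0.606, 0.611], [0.0, 0.0, 0.0, 1.0]] [[439.6, 0.0, 277.6], [0.0, 439.6, 210.6], [0.0, 0.0, 1.0]] ['image', 'intrinsics', 'T', 'shot']
box_row [307.  265.9] 0.67 [ 0.514 -0.297  0.   ]
hinge_end [314.1 229.6] 0.59 [ 0.569 -0.242  0.03 ]
lip_end [298.3 286.6] 0.62 [ 0.454 -0.357  0.03 ]
tweezers [278.7 242.8] 0.7 [ 0.503 -0.209  0.   ]
tweezers [337.5 275.8] 0.67 [ 0.549 -0.351  0.   ]
paste_jar [280.  241.1] 0.66 [ 0.508 -0.206  0.   ]
flux_jar [269.5 276.6] 0.95 [ 0.437 -0.283  0.   ]
```

```bash
python3 -c "
import cv2,numpy as np
a=cv2.imread('pics/top1.png');b=cv2.imread('pics/side1.png')
cv2.imwrite('pics/c1.png',cv2.resize(np.hstack([a,b]),(800,300)))"
```

```text
(no output)
```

View pics/top1.png

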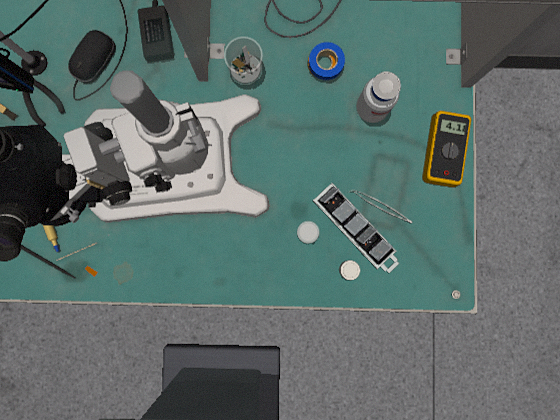

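View pics/side1.png

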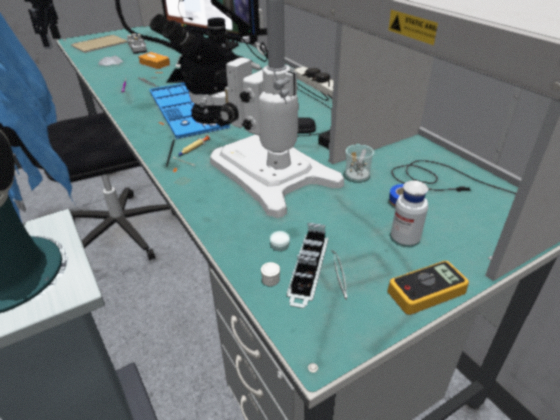

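The top view shows the row from about (325,190) to (395,265), with the tab at the lower right. The tweezers lie to its right, and the jars are at (308,232) and (350,270). The microscope fills the area left of column 270, and its black head reaches (10,250). The side view agrees with this. The network's length from hinge_end to lip_end is 158 mm, against 155.5 mm given.

```bash
cat >> h.py <<'E'
from scipy.spatial.transform import Rotation as Ro
def rows(pts,yaws=None,s=None):
    "world TCP points -> tool shifts; yaws = angle of tool y in world (deg)"
    s=s or monitor.read_state();R=Ro.from_rotvec(s["tcp_rot"]).as_matrix()
    y0=np.degrees(np.arctan2(R[1,1],R[0,1]))
    for i,p in enumerate(pts):
        print(np.round(R.T@(np.array(p)-s["tool_pos"]),4).tolist(), None if yaws is None else round(np.radians(y0-yaws[i]),3))
E
python3 - <<'E'
from h import *
H=[];L=[];P={}
for n in("top","side"):
    p=viewer.read_camera(n);P[n]=p
    for l,A in(("hinge_end",H),("lip_end",L)):
        A.append(at_z(p,viewer.spot_point(p,l)[0]["point"],.03)[:2])
    # boxes
    print(n,[(l,np.round(viewer.boxes_of(p,l)[0]["extent"])) for l in("box_row","microscope","tweezers") if viewer.boxes_of(p,l)])
    # tab hole px back-projected at z~.003
print(at_z(P["top"],(388,264),.005),at_z(P["top"],(325,188),.005))
h,l=np.mean(H,0),np.mean(L,0);print(h,l,np.linalg.norm(l-h),np.degrees(np.arctan2(*(l-h)[::-1])))
# eyepiece triangulation
def tri(a,b):
    o1,d1=ray(P["top"],a);o2,d2=ray(P["side"],b)
    t=np.linalg.lstsq(np.c_[d1,-d2],o2-o1,rcond=None)[0];return o1+d1*t[0],o2+d2*t[1]
print(tri((10,245),(160,25)),tri((135,92),(275,5)))
a=np.radians
arc=[(.41*np.cos(a(t)),.41*np.sin(a(t)),.23) for t in(64.5,57,49,41,33,25,17,9,1,-7,-15,-23,-30)]
rows([(.235,.55,.23),(.21,.49,.23),(.19,.43,.23)]+arc,[67]*4+[58,49,40,31,22,13,4,-5,-14,-23,-32,-41])
E
```

```text
Traceback (most recent call last):
IndexError: list index out of range
```

Run:
```python
from h import *
H=[];L=[];P={}
for n in("top","side"):
    p=viewer.read_camera(n);P[n]=p
    for l,A in(("hinge_end",H),("lip_end",L)):
        A+=[at_z(p,r["point"],.03)[:2] for r in viewer.spot_point(p,l)[:1]]
    A=[(l,[np.round(r["extent"]) for r in viewer.boxes_of(p,l)[:1]]) for l in("box_row","microscope","tweezers")];print(n,A)
print(at_z(P["top"],(388,264),.005),at_z(P["top"],(325,188),.005))
print(H,L)
def tri(a,b):
    o1,d1=ray(P["top"],a);o2,d2=ray(P["side"],b)
    t=np.linalg.lstsq(np.c_[d1,-d2],o2-o1,rcond=None)[0];return o1+d1*t[0],o2+d2*t[1]
print(tri((10,245),(160,25)))
a=np.radians
arc=[(.41*np.cos(a(t)),.41*np.sin(a(t)),.23) for t in(64.5,57,49,41,33,25,17,9,1,-7,-15,-23,-30)]
rows([(.235,.55,.23),(.21,.49,.23),(.19,.43,.23)]+arc,[67]*4+[58,49,40,31,22,13,4,-5,-14,-23,-32,-41])
```

```text
top [('box_row', [array([355., 229.,  85.,  86.])]), ('microscope', []), ('tweezers', [])]
side [('box_row', [array([307., 266.,  42.,  87.])]), ('microscope', []), ('tweezers', [])]
[ 0.4447042  -0.36640441  0.005     ] [ 0.58174104 -0.24896709  0.005     ]
[array([ 0.5710386 , -0.25355964]), array([ 0.57004917, -0.24865366])] [array([ 0.4590099 , -0.35706804]), array([ 0.45454039, -0.36076581])]
(array([0.46131368, 0.13943762, 0.364795  ]), array([0.43785118, 0.14752   , 0.36891851]))
[-0.0012, -0.0769, 0.0013] -0.0
[-0.0016, -0.1419, 0.0013] -0.0
[-0.0067, -0.2049, 0.0013] -0.0
[-0.0177, -0.2654, 0.0013] -0.0
[-0.071, -0.2712, 0.0013] 0.157
[-0.1266, -0.285, 0.0013] 0.314
[-0.1796, -0.3064, 0.0013] 0.471
[-0.2291, -0.335, 0.0013] 0.628
[-0.2742, -0.3702, 0.0013] 0.785
[-0.314, -0.4113, 0.0013] 0.942
[-0.3476, -0.4576, 0.0013] 1.099
[-0.3745, -0.5081, 0.0013] 1.256
[-0.3941, -0.5618, 0.0013] 1.413
[-0.406, -0.6178, 0.0013] 1.57
[-0.41, -0.6748, 0.0013] 1.727
[-0.407, -0.7248, 0.0013] 1.885
```

>>> step_arm:
  series: [0,-0.055,0,0,0,-0.11,0,0,-0.003,-0.165,0,0,-0.006,-0.22,0,0,-0.01,-0.27,0,0,-0.014,-0.292,0,0,-0.014,-0.292,0,0]
  gripper: 0
  newtons: 20

```text
time: 2.38
tool_pos: [0.1624, 0.3462, 0.2315]
tcp_rot: [0.628, 3.078, 0.002]
wrist_force: [-0.1, 0.6, -0.2]
width: -0.003
grip_force: 0.0
```

Run:
```python
from h import *
s=monitor.read_state();print(s["tool_pos"],s["q"],s["width"],s["wrist_force"])
p=viewer.read_camera("top")["image"][100:300,0:260,::-1];q=viewer.read_camera("side")["image"][0:200,60:320,::-1]
cv2.imwrite("pics/m.png",cv2.resize(np.hstack([p,q]),None,fx=1.5,fy=1.5))
a=np.radians
arc=[(.382*np.cos(a(t)),.382*np.sin(a(t)),.23) for t in(57,48,39,30,21,12,3,-6,-15,-24,-31)]
rows(arc,[58,49,40,31,22,13,4,-5,-14,-23,-32])
```

```text
[0.16240946 0.34615283 0.23154836] [ 1.06692583e+00 -3.23374082e-01  2.17453153e+00  1.12515340e-05
  1.28888581e+00 -1.01428541e-01] -0.0032025438478921653 [-0.14447696  0.59137693 -0.23203136]
[-0.0522, -0.0076, 0.0018] 0.157
[-0.1102, -0.0226, 0.0018] 0.314
[-0.1652, -0.0465, 0.0017] 0.471
[-0.2158, -0.0786, 0.0017] 0.628
[-0.2607, -0.1183, 0.0016] 0.785
[-0.2988, -0.1646, 0.0015] 0.942
[-0.3293, -0.2162, 0.0014] 1.099
[-0.3513, -0.2719, 0.0013] 1.256
[-0.3643, -0.3305, 0.0012] 1.413
[-0.368, -0.3903, 0.0011] 1.57
[-0.3644, -0.4368, 0.001] 1.727
```

View pics/m.png

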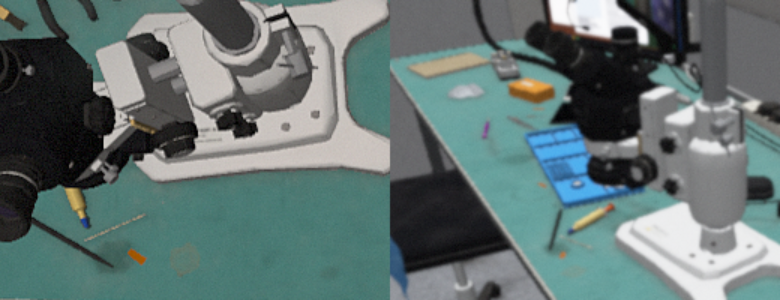

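The crop shows the microscope's eyepieces at about (10,245) in the top view and (153,25) in the side view. That puts them near x 0.45, z 0.37, so a 0.38 m arc clears them.

>>> step_arm:
  series: [-0.052,-0.008,0,0.157,-0.11,-0.023,0,0.314,-0.165,-0.046,0,0.471,-0.216,-0.079,0,0.628,-0.261,-0.118,0,0.785,-0.299,-0.165,0,0.942,-0.329,-0.216,0,1.1,-0.351,-0.272,0,1.256]

```text
time: 3.48
tool_pos: [0.3811, -0.0426, 0.2317]
tcp_rot: [2.32, 2.117, 0.001]
wrist_force: [0.4, 0.1, 0.1]
width: -0.002
grip_force: 0.0
```

Run:
```python
from h import *
s=monitor.read_state();print(s["time"],s["tool_pos"],s["q"],s["wrist_force"])
H=np.array([.5705,-.2505]);L=np.array([.4565,-.357])
d=(L-H)/np.linalg.norm(L-H);yaw=np.degrees(np.arctan2(d[1],d[0]))+90;print(d,yaw)
S=H-.035*d;print(S)
rows([(.38,-.11,.2),(.40,-.17,.2),(.45,-.18,.2),(.51,-.195,.19),(.56,-.21,.17),(S[0],S[1],.15)],[-15,-25,-34,-42,yaw,yaw])
```

```text
3.475 [ 0.3811321  -0.04260911  0.23170302] [-1.76469335e-01 -3.20542086e-01  2.17225865e+00  1.86280675e-04
  1.28873286e+00 -8.46994333e-02] [0.36015473 0.08503652 0.14931639]
[-0.73073545 -0.68266075] -46.94808500651496
[ 0.59607574 -0.22660687]
[-0.0672, 0.005, 0.0317] 0.17
[-0.1251, 0.0304, 0.0317] 0.345
[-0.1305, 0.0811, 0.0318] 0.502
[-0.1399, 0.1422, 0.0419] 0.641
[-0.1503, 0.1934, 0.0619] 0.728
[-0.1635, 0.2308, 0.082] 0.728
```

>>> step_arm:
  series: [-0.06,0.005,0.015,0.17,-0.115,0.03,0.03,0.345,-0.13,0.081,0.032,0.502,-0.14,0.14,0.042,0.641,-0.15,0.19,0.062,0.73,-0.164,0.231,0.082,0.73,-0.164,0.231,0.1,0.73,-0.164,0.231,0.1,0.73]

```text
time: 4.47
tool_pos: [0.5937, -0.2232, 0.1278]
tcp_rot: [-2.917, -1.155, 0.007]
wrist_force: [0.1, -0.5, -0.4]
width: 0.001
grip_force: 0.0
```

Run:
```python
from h import *
s=monitor.read_state();print(s["time"],s["tool_pos"],s["tcp_rot"],s["q"],s["wrist_force"])
ims=[]
for n,(r,c) in dict(top=(150,280),side=(180,240)).items():
    p=viewer.read_camera(n)
    for l in("hinge_end","lip_end"):
        print(n,l,[(round(q["score"],2),at_z(p,q["point"],.03)[:2].round(4)) for q in viewer.spot_point(p,l)[:1]])
    ims.append(cv2.resize(p["image"][r:r+140,c:c+140,::-1],None,fx=2.8,fy=2.8,interpolation=2))
cv2.imwrite("pics/n.png",np.hstack(ims))
H=np.array([.5705,-.2505]);L=np.array([.4565,-.357]);d=(L-H)/np.linalg.norm(L-H);n=np.array([-d[1],d[0]])
print("along",(s["tool_pos"][:2]-H)@d,"lat",(s["tool_pos"][:2]-H)@n)
rows([(*(H-.035*d),.031),(*(H+.17*d),.031)],[-46.95]*2)
```

```text
4.475 [ 0.59372418 -0.22317     0.12781022] [-2.91677909 -1.15487183  0.00710608] [-3.98830359e-01  2.72869950e-01  1.79123637e+00  4.10499688e-05
  1.08386839e+00  4.17942301e-01] [ 0.06874739 -0.54770912 -0.38996766]
top hinge_end [(0.6, array([ 0.5715, -0.2503]))]
top lip_end [(0.83, array([ 0.4548, -0.3534]))]
side hinge_end [(0.69, array([ 0.5711, -0.2444]))]
side lip_end [(0.94, array([ 0.4557, -0.3581]))]
along -0.03562785077662208 lat -0.004116768534596298
[-0.0014, 0.002, 0.1019] 0.003
[-0.2064, 0.0015, 0.1017] 0.003
```

View pics/n.png

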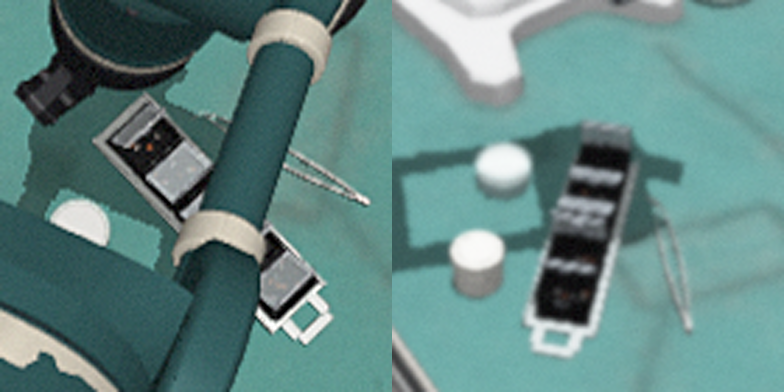

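The top crop shows the forearm over the row with the hand past the hinge end. The side crop shows the lids standing open, with the tweezers and jars well clear of the stroke line.

>>> step_arm:
  series: [0,0.001,0.035,0,0,0.0015,0.07,0,0,0.0015,0.09,0,0,0.0015,0.096,0,0,0.0015,0.096,0]

```text
time: 5.4
tool_pos: [0.5967, -0.2253, 0.0359]
tcp_rot: [2.921, 1.156, 0.001]
wrist_force: [-0.6, 0.1, 0.6]
width: -0.002
grip_force: 0.0
```

Run:
```python
from h import *
s=monitor.read_state();print(s["time"],s["tool_pos"],s["tcp_rot"],s["wrist_force"])
H=np.array([.571,-.249]);L=np.array([.4558,-.357]);d=(L-H)/np.linalg.norm(L-H)
rows([(*(H-.035*d),.031),(*(H+.01*d),.031),(*(H+.17*d),.031)],[-46.95]*3)
```

```text
5.4 [ 0.59668332 -0.22530786  0.03593985] [2.92051386e+00 1.15603291e+00 9.36149577e-04] [-0.55093696  0.14636543  0.59066362]
[0.0001, -0.0003, 0.0049] 0.002
[-0.0449, -0.0003, 0.0049] 0.002
[-0.2049, -0.0004, 0.0049] 0.002
```

>>> step_arm:
  series: [0,0,0.0045,0,-0.015,0,0.0045,0,-0.025,0,0.0045,0,-0.035,0,0.0045,0,-0.045,0,0.0045,0,-0.055,0,0.0045,0,-0.064,0,0.0045,0,-0.064,0,0.0045,0]

```text
time: 6.4
tool_pos: [0.549, -0.2695, 0.0308]
tcp_rot: [-2.922, -1.155, 0.0]
wrist_force: [0.3, 0.5, -0.3]
width: -0.0
grip_force: 0.0
```

Run:
```python
from h import *
s=monitor.read_state();print(s["time"],s["tool_pos"],s["wrist_force"])
p=viewer.read_camera("side");q=viewer.read_camera("top")
cv2.imwrite("pics/s2.png",np.hstack([cv2.resize(i,None,fx=2.8,fy=2.8,interpolation=2) for i in(p["image"][180:320,240:380,::-1],q["image"][150:290,280:420,::-1])]))
H=np.array([.571,-.249]);L=np.array([.4558,-.357]);d=(L-H)/np.linalg.norm(L-H)
rows([(*(H+.17*d),.031)],[-46.95])
```

```text
6.4 [ 0.54899443 -0.26947609  0.03076532] [ 0.30241301  0.47389162 -0.31565487]
[-0.1406, 0.0001, -0.0003] 0.002
```

View pics/s2.png

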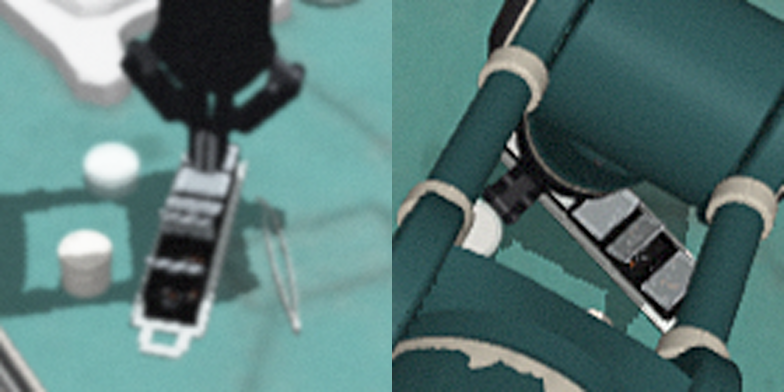

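The side crop shows the fingertips over lid 1 and lid 2 starting to fold, while lids 3 to 5 are still open. The row has not moved, so I continue the stroke.

>>> step_arm:
  series: [-0.01,0,0,0,-0.02,0,0,0,-0.03,0,0,0,-0.04,0,0,0,-0.05,0,0,0,-0.06,0,0,0,-0.07,0,0,0,-0.07,0,0,0]

```text
time: 7.5
tool_pos: [0.4978, -0.3174, 0.0307]
tcp_rot: [-2.922, -1.155, 0.001]
wrist_force: [-0.1, -0.1, 0.8]
width: 0.0
grip_force: 0.0
```

>>> step_arm:
  series: [-0.01,0,0,0,-0.02,0,0,0,-0.03,0,0,0,-0.04,0,0,0,-0.05,0,0,0,-0.06,0,0,0,-0.07,0,0,0,-0.07,0,0,0]

```text
time: 8.5
tool_pos: [0.4469, -0.3653, 0.0308]
tcp_rot: [-2.922, -1.154, 0.0]
wrist_force: [-0.1, 0.7, 0.3]
width: -0.0
grip_force: 0.0
```

>>> step_arm:
  series: [0,0,0,0,0,0,-0.02,0,0,0,-0.06,0,0.05,0,-0.11,0,0.11,0,-0.15,0,0.17,0,-0.17,0,0.21,0,-0.17,0,0.21,0,-0.17,0]

```text
time: 9.5
tool_pos: [0.6043, -0.218, 0.2039]
tcp_rot: [2.916, 1.163, 0.007]
wrist_force: [-0.3, -0.6, -0.8]
width: -0.002
grip_force: 0.0
```

Run:
```python
from h import *
s=monitor.read_state();print(s["time"],s["tool_pos"],s["wrist_force"])
p=viewer.read_camera("side");q=viewer.read_camera("top")
for c in(p,q):
    for l in("hinge_end","lip_end"):
        print(l,[(round(r["score"],2),at_z(c,r["point"],.03)[:2].round(4)) for r in viewer.spot_point(c,l)[:1]])
cv2.imwrite("pics/s3.png",np.hstack([cv2.resize(i,None,fx=4,fy=4,interpolation=2) for i in(p["image"][210:310,255:355,::-1],q["image"][180:280,315:415,::-1])]))
```

```text
9.5 [ 0.60427255 -0.21799444  0.20391078] [-0.30280474 -0.61573943 -0.7794977 ]
hinge_end [(0.73, array([ 0.5639, -0.2406]))]
lip_end [(0.65, array([ 0.458 , -0.3553]))]
hinge_end [(0.91, array([ 0.5693, -0.2496]))]
lip_end [(0.76, array([ 0.4569, -0.3514]))]
```

View pics/s3.png

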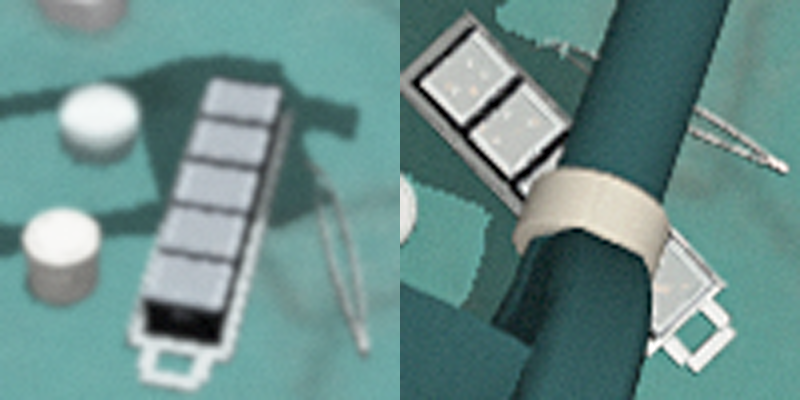

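The side crop shows all five lids lying flat with even gaps, the row in place and the tweezers and jars untouched. The tips passed 0.8 mm above the shut lid level, which leaves at most about 0.03 rad.

```bash
python3 -c "
from workcell import job
print(job.finish_job())"
```

```text
the job is handed in; nothing more can be done
None
```

I closed all five lids in order with one light stroke and handed the job in at about 9.6 s; the last pictures show them lying flat, with the row, tweezers and jars where they were, but the hand-in returned no verdict.

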